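Lock the clip press's bending die with the square key

ROBOT

A 6-joint arm with a two-finger parallel gripper is mounted at the origin on the work surface. World frame = base frame: x ahead of the robot, y to its left, z up, the work surface at z = 0. Lengths are in m, angles in rad, forces in N, time in s.
With the tool pointing down it reaches from about 0.275 to 0.875 m from the base axis. Payload 12.5 kg.
Tool frame: the origin (TCP) lies at the very end of the fingers, on their centre line; the grasp point (between the pads) lies 19 mm behind it; z points along the fingers, y is the line along which they close (so a half turn about z gives the same grasp; the last joint's range is limited). The gripper opens to 85 mm and grips with 20 to 120 N. Pads are 22 mm wide; open, the fingers measure 114 mm over their backs; the gripper's body (76 mm by 85 mm) begins 54 mm behind the grasp point. The pads swing forward as they close: fully open they stand 13 mm farther back than shut.
Start: joints at [-1.305, 0.351, 1.652, -0, 1.139, -0.085], TCP at [0.189, -0.516, 0.231] pointing down, gripper open.
Joint ranges: [-2.75, 2.75], [-0.79, 2.1], [0.01, 2.65], [-1.57, 4.71], [0.07, 3.14], [-2.87, 2.87]. Speed limits (rad/s): [2.22, 2.22, 2.79, 3.14, 3.14, 3.14].

INTERFACE

Orientations are given as a 3x3 rotation matrix whose columns are the frame's x, y, z axes.
In Python, from bench import manip gives the robot as it stands. Calls block until the motion is done:
- manip.move_ptp(position, orientation): joint-space move of the TCP to a pose.
- manip.move_l(position, attitude=None, max_speed=0.15): straight line of the TCP; attitude=None keeps the orientation; max_speed is the mean speed in m/s.
- manip.move_j(angles): joint-space move.
- manip.set_gripper(opening, effort=None): opening from 0.0 (shut) to 1.0 (fully open); effort is the grip in N (None keeps the last); returns when the fingers have stopped.
- manip.dwell(seconds).
- manip.inverse_kinematics(position, orientation): joint angles nearest the present ones, or None.
- manip.grab_frame(name): name is "side" or "top"; returns (picture, depth): 420x560x3 uint8, red, green, blue; 420x560 float32, m along the optical axis (not along the pixel's ray), 0 where there is no reading.
- manip.get_calibration(name): a dict with "camera_matrix" (3x3 intrinsics, pixels), "k1" (the pictures are not rectified: a ray, as slopes to the right and down, at radius r is drawn at 1 + k1 r^2 times it, then the intrinsics apply), "R" (3x3) and "t" (3): a world point X has camera coordinates R X + t. Camera axes: x right, y down, z forward; pixel columns grow to the right and rows downward; lengths in m; the calibration is good to about 2 mm. A picture is of the moment at which its call begins. get_calibration takes no time and is no camera call.
A pose or a line that the arm cannot do raises manip.Unreachable and nothing moves.
- manip.sign_off(): hands the job in; it is judged then, once.
Trained networks look in the newest picture that a camera, given by its name, has taken for a name from the list of things; names that differ only in an ending like _2 or _b are one class to them, and where a whole thing is asked for, a point or a joint stands for the part that bears it (a point fixed in the world has none). Each returns a list of dicts, best first, with "confidence" (0 to 1); they miss things now and then, are a little off and sometimes report something else, mostly with a low value. They report only what shows in the picture. A call takes as long as a camera call. They do not tell look-alikes from the thing itself.
- manip.look_for(camera, name): "at" ([x, y, z] in m, in world coordinates, good to about 4 mm: the middle of the surface that is visible of it).
Readings, each from a call of its own:
- manip.current_time(): time.
- manip.current_qpos(): joint angles.
- manip.current_joint_vel(): joint speeds.
- manip.current_joint_torque(): joint torques, N m.
- manip.current_ee_pos(): TCP position.
- manip.current_tcp_rot(): TCP orientation.
- manip.current_force(): force on the tool from outside, world axes, zero at the start.
- manip.current_ft_torque(): the same for the moment, N m.
- manip.current_grip_width(): opening from 0.0 (shut) to 1.0 (fully open).
- manip.current_grip_force(): force on a finger pad.
Only numpy, scipy, OpenCV 4.12 (cv2) and the standard library are available. Lean on these libraries where they do the work, as an engineer would, in place of code of your own. Each camera call takes 0.05 s, during which the arm holds its last target. There are 200 camera calls.

TASK

Lock the bending die of the clip press: take the red square key out of its wooden block, seat it fully home in the brass socket recessed in the press's green collar, and turn it clockwise (seen from above) until the cam clamp comes up solid against its stop. Work gently: ease the key in, keep it seated while it turns, and never force it. Then let go, leaving the key standing home in the socket, and leave everything else on the bench where it is.

Things in the scene. Friction and masses are not known exactly. Their poses are not given: they have to be found in the camera images.
- key: loose square key standing in the wooden block. Origin: centre of the foot, z up. Steel shank 12 x 12 mm (sides along the key's x and y), stepped in to 9.5 mm over the lowest 3 mm, up to z = 62 mm; above it a flat red grip, 40 mm along x, 14 mm along y (pinch across y), from z = 62 to 98 mm. About 0.16 kg. A gentle push is below 30 N.
- keyblock: wooden block 70 x 70 x 28 mm, fixed to the bench, origin at the centre of its underside. The key stands in a 13.5 mm square hole, 22 mm deep, in the middle of its top: pull it straight up.
- socket (a point): centre of the socket's mouth, on top of the green collar on the press, 70 mm above the bench; axes as body press, z up. The collar is 62 mm across with a plain round bore of 28 mm, concentric with the socket. 8 mm down the bore lies the brass face (point brass). A key fully home has its foot 28 mm below the mouth. Above the grip of a seated key, 80 mm around the socket's axis are clear.
- brass (a point): centre of the brass face in the bore, with a square hole 13.5 mm wide and 20 mm deep. Axes as body press. The hole's sides are along the press's x and y, turned clockwise (from above) by the value of joint cam and then by an unmeasured angle of up to 0.3 rad either way, new at each start: look, or rest the key lightly on the brass and turn it till it drops in.
- press: dark cast iron hand press, fixed, origin under the middle of its base, 150 (x) x 280 (y) x 40 mm. Socket at x 0, y -90 mm. Column (75 x 55 mm) at y +100 mm, 235 mm high; its head spans y 0 to 128 mm, 175 to 235 mm up; the ram hangs below it at y 14 mm down to 122 mm. Its lever (red ball) leads away from the socket, up to 290 mm. It carries collar, brass socket and cam.
- cam (a joint): angle (rad) by which the brass cam clamp with its socket is turned clockwise seen from above; 0 is slack; starts at 0 to 0.25. Drags with about 0.06 N m of friction, stays where left, and comes up solid on a stop 0.8 to 1.3 rad after the start, where the turning moment climbs steeply; 0.15 to 0.2 N m means it is there. More than about 0.4 N m is forcing it.
- tin: copper rivet tin, round, 84 mm across, 41 mm high; loose, to be left alone
- pliers: steel toe-clipping pliers lying flat, 270 mm long; loose, to be left alone
- boot: grey rubber hoof boot, 132 mm across, 85 mm high; loose, to be left alone
- pad: polished amber horn hoof pad, a 132 mm disc 10 mm thick; loose, to be left alone
- shoe: dark steel horseshoe lying flat, about 140 mm; loose, to be left alone
- hammer: shoeing hammer lying flat; loose, to be left alone
There are look-alikes about, which are no part of the job. There is more than one size of the key; the job needs the smallest.

How it is judged:
By the outcome, as a careful person would: the job done as asked, in the order asked, and still so for the second after the job is handed in, with the robot touching nothing.
It also fails if it takes over 72 s, if anything falls off the work surface, if the arm or the gripper's body presses on something with over 40 N, if the wrist force passes 120 N, or if a joint passes its speed limit or range.

## Working session

There is one attempt and no reset: what is moved stays moved. The work goes in short steps, each a Python script; the robot and the scene stay as the last script left them, time stands still between calls to the robot, and variables do not carry over. Pictures are saved under pics/ and viewed, at most 10 in all, crops included, and the job is handed in when it is done.

```bash
mkdir -p pics; cat > h.py <<'E'
import numpy as np, cv2
from bench import manip as m
def cal(n):
    c=m.get_calibration(n); return np.array(c["camera_matrix"]),c["k1"],np.array(c["R"]),np.array(c["t"])
def cloud(n,depth):
    K,k1,R,t=cal(n); h,w=depth.shape
    u,v=np.meshgrid(np.arange(w),np.arange(h))
    p=cv2.undistortPoints(np.stack([u,v],-1).reshape(-1,1,2).astype(float),K,np.array([k1,0,0,0.])).reshape(h,w,2)
    X=np.concatenate([p*depth[...,None],depth[...,None]],-1)
    return (X-t)@R
def pix(n,X):
    K,k1,R,t=cal(n)
    return cv2.projectPoints(np.atleast_2d(X).astype(float),cv2.Rodrigues(R)[0],t,K,np.array([k1,0,0,0.]))[0].reshape(-1,2)
E
python3 - <<'E'
from h import *
for n in("side","top"):
    p,d=m.grab_frame(n); cv2.imwrite(f"pics/{n}0.png",p[...,::-1]); np.savez(f"{n}0.npz",p=p,d=d)
    K,k1,R,t=cal(n); print(n,"cam at",-R.T@t, K[0,0],(d>0).mean())
    for o in("key","keyblock","socket","press","brass"):
        for r in m.look_for(n,o): print(o,np.round(r["at"],3),round(r["confidence"],2),pix(n,r["at"]).round())
print(m.current_time())
E
```

```text
side cam at [0.14089518 1.00575047 1.03627245] 542.9262075008168 0.9960714285714286
key [ 0.496 -0.365  0.095] 0.91 [[338. 134.]]
key [ 0.63  -0.19   0.097] 0.84 [[276. 155.]]
key [ 0.534 -0.265  0.084] 0.6 [[315. 152.]]
key [ 0.529 -0.251  0.026] 0.33 [[314. 171.]]
keyblock [ 0.529 -0.249  0.029] 0.6 [[314. 170.]]
socket [0.523 0.267 0.086] 0.92 [[243. 278.]]
press [0.522 0.268 0.086] 0.73 [[243. 278.]]
press [ 0.528 -0.248  0.025] 0.57 [[314. 171.]]
brass [0.319 0.41  0.014] 0.75 [[303. 377.]]
brass [0.521 0.27  0.085] 0.55 [[243. 279.]]
top cam at [ 0.47530947 -0.02025709  1.21652352] 431.5753323033568 0.9960374149659864
key [ 0.636 -0.196  0.131] 0.8 [[345. 166.]]
key [ 0.536 -0.264  0.102] 0.71 [[370. 205.]]
keyblock [ 0.535 -0.26   0.031] 0.68 [[363. 207.]]
socket [0.549 0.173 0.044] 0.94 [[205. 205.]]
press [0.549 0.167 0.047] 0.98 [[207. 205.]]
brass [0.547 0.17  0.042] 0.93 [[206. 206.]]
0.6
```

View pics/top0.png

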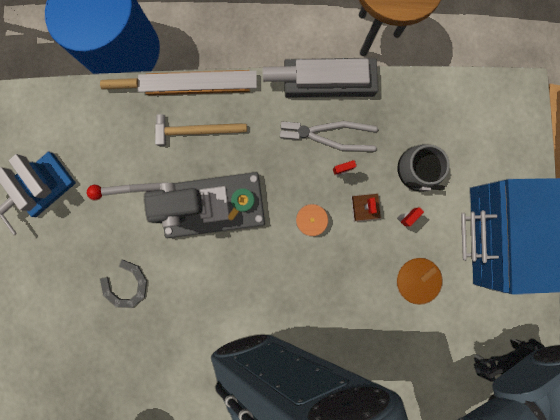

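View pics/side0.png

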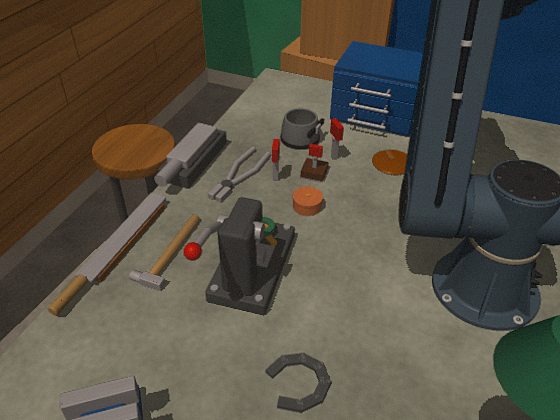

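Red look-alikes in the top view: A (345,167) standing free, B (370,206) in the wooden block and C (413,216) standing free. B fits the description, so I'll check it in a crop and measure all three.

```bash
cat > meas.py <<'E'
from h import *
z=np.load("top0.npz"); p,d=z["p"],z["d"]; C=cloud("top",d)
hsv=cv2.cvtColor(p,cv2.COLOR_RGB2HSV)
red=((hsv[...,0]<6)|(hsv[...,0]>174))&(hsv[...,1]>150)&(hsv[...,2]>60)
n,lab,st,ce=cv2.connectedComponentsWithStats(red.astype(np.uint8))
for i in range(1,n):
    if st[i,4]<25: continue
    P=C[lab==i]; zt=np.percentile(P[:,2],90); T=P[P[:,2]>zt-.006]
    r=cv2.minAreaRect((T[:,:2]*1000).astype(np.float32)); print(ce[i].round(),"zt",zt.round(4),"rect",np.round(r[0],1),np.round(r[1],1),round(r[2],1),len(T))
# press base: z 0.03..0.05
dx=(C[...,2]>.033)&(C[...,2]<.047); w=np.zeros_like(dx); w[160:245,155:275]=1
P=C[dx&w]; r=cv2.minAreaRect((P[:,:2]*1000).astype(np.float32)); print("base",r)
g=(hsv[...,0]>45)&(hsv[...,0]<90)&(hsv[...,1]>90)&w
P=C[g]; print("green",len(P),np.median(P,0)); P=P[abs(P[:,2]-.07)<.006]
print("collar",cv2.minEnclosingCircle((P[:,:2]*1000).astype(np.float32)))
b=(C[...,2]>.018)&(C[...,2]<.034); w2=np.zeros_like(b); w2[190:225,345:385]=1
P=C[b&w2]; print("block",cv2.minAreaRect((P[:,:2]*1000).astype(np.float32)))
a=cv2.resize(p[180:230,215:270],None,fx=7,fy=7,interpolation=2); b=cv2.resize(p[150:230,330:440],None,fx=4,fy=4,interpolation=2)[:350]
s=cv2.resize(np.load("side0.npz")["p"][110:190,255:355],None,fx=4,fy=4,interpolation=2)
o=np.zeros((600,800,3),np.uint8); o[:320,:350]=a[:320,:350]; o[:320,355:795]=b[:320]; o[:0]=0; o[325:600,:400]=s[:275]
cv2.imwrite("pics/crop1.png",o[...,::-1])
E
python3 meas.py
```

```text
[344. 167.] zt 0.1349 rect [ 634.9 -197. ] [18.8 53.1] 16.1 143
[ 94. 192.] zt 0.2884 rect [568.1 386.4] [27.7 26.8] 27.9 113
[372. 205.] zt 0.1066 rect [ 515.8 -147.4] [ 40.  263.9] 9.0 75
[412. 216.] zt 0.1347 rect [ 481.9 -208.9] [ 39.5 375.5] 8.0 138
base ((548.9505004882812, 158.3808135986328), (150.05191040039062, 277.9263000488281), 6.562443256378174)
green 287 [0.55883044 0.06967715 0.07002184]
collar ((559.2838134765625, 69.7981948852539), 30.38677215576172)
block ((536.890869140625, -270.93798828125), (67.31781005859375, 71.39925384521484), 3.97221040725708)
```

View pics/crop1.png

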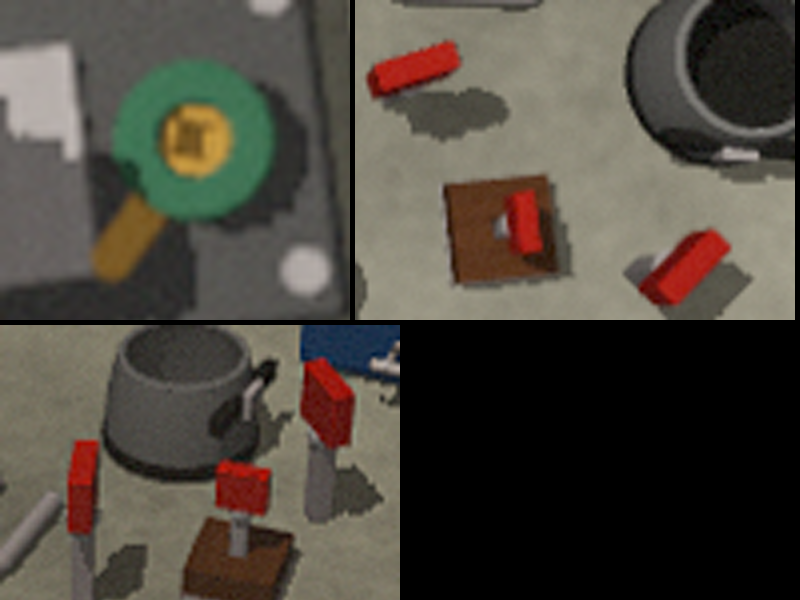

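B, in the wooden block with its top at 104 mm, is the small key, and A and C are taller at 135 mm. Next I'll fit the key's yaw robustly and average a few frames to see the brass hole.

```bash
cat > meas2.py <<'E'
from h import *
F=[m.grab_frame("top") for _ in range(12)]
p=np.mean([f[0] for f in F],0); d=np.median([f[1] for f in F],0); C=cloud("top",d)
hsv=cv2.cvtColor(p.astype(np.uint8),cv2.COLOR_RGB2HSV)
red=((hsv[...,0]<6)|(hsv[...,0]>174))&(hsv[...,1]>150)&(hsv[...,2]>60)
w=np.zeros_like(red); w[192:220,360:385]=1
P=C[red&w]; P=P[abs(P[:,2]-.104)<.006]
r=cv2.minAreaRect((P[:,:2]*1000).astype(np.float32)); print("key",r,len(P),P.mean(0))
b=(C[...,2]>.02)&(C[...,2]<.032); w2=np.zeros_like(b); w2[190:225,345:385]=1
Q=C[b&w2]; print("block",cv2.minAreaRect((Q[:,:2]*1000).astype(np.float32)))
# rectified ortho view of brass face, z=.062, press axes; 0.1mm/px... 
yaw=np.radians(6.5); s=np.array([.5593,.0695]); n=300; L=.018
gx,gy=np.meshgrid(np.linspace(-L,L,n),np.linspace(L,-L,n))
X=np.stack([s[0]+np.cos(yaw)*gx-np.sin(yaw)*gy, s[1]+np.sin(yaw)*gx+np.cos(yaw)*gy, np.full_like(gx,.062)],-1)
uv=pix("top",X.reshape(-1,3)).reshape(n,n,2).astype(np.float32)
o=cv2.remap(p.astype(np.float32),uv[...,0],uv[...,1],cv2.INTER_CUBIC).clip(0,255).astype(np.uint8)
np.save("brass.npy",o); cv2.imwrite("pics/brass1.png",cv2.resize(o,(600,600))[...,::-1])
print(s,pix("top",np.r_[s,.062]),m.current_time())
E
python3 meas2.py
```

```text
key ((535.8480224609375, -271.2451171875), (39.24993896484375, 13.549137115478516), 5.617393970489502) 87 [ 0.53552501 -0.27077416  0.1041069 ]
block ((537.0540771484375, -271.4490051269531), (67.42991638183594, 71.32880401611328), 4.511396884918213)
[0.5593 0.0695] [[242.47330413 199.94216171]] 1.2
```

View pics/brass1.png

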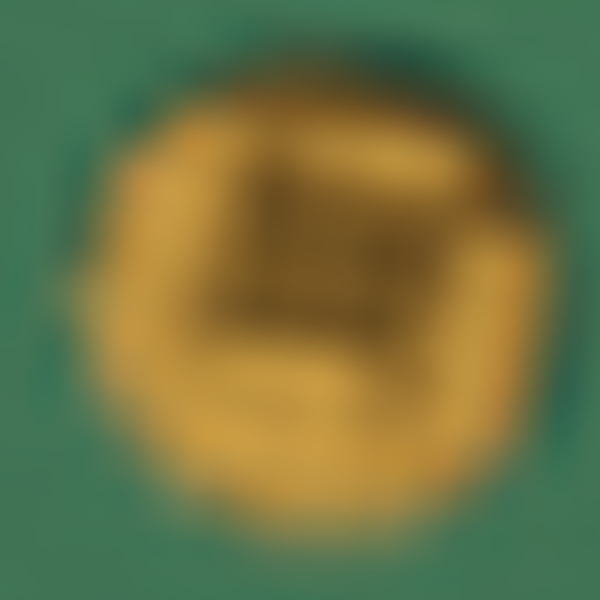

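The hole sits centred in the bore. Its visible corners at (255,150) and (455,217) give about 19° clockwise from the press axes, which is a world yaw of about -13°. Now IK for both grasp senses.

```bash
cat >> h.py <<'E'
def Rd(psi):
    c,s=np.cos(psi),np.sin(psi); return np.array([[c,s,0],[s,-c,0],[0,0,-1.]])
E
python3 - <<'E'
from h import *
r=np.radians
for off in(0,90,180,270):
    for nm,P,a in(("blk",[.536,-.271,.07],5),("soc",[.5593,.0695,.106],-13),("end",[.5593,.0695,.106],-93)):
        q=m.inverse_kinematics(P,Rd(r(a+off))); print(off,nm,None if q is None else np.round(q,2))
print(m.current_tcp_rot().round(2), m.current_force().round(2),m.current_ft_torque().round(3))
E
```

```text
0 blk [-0.55  0.64  1.63 -0.    0.87  0.94]
0 soc [ 0.04  0.53  1.72 -0.    0.89  1.84]
0 end None
90 blk [-0.55  0.64  1.63 -0.    0.87 -0.63]
90 soc [ 0.04  0.53  1.72 -0.    0.89  0.27]
90 end [ 0.04  0.53  1.72 -0.    0.89  1.66]
180 blk [-0.55  0.64  1.63 -0.    0.87 -2.2 ]
180 soc [ 0.04  0.53  1.72 -0.    0.89 -1.3 ]
180 end [ 0.04  0.53  1.72 -0.    0.89  0.09]
270 blk [-0.55  0.64  1.63 -0.    0.87  2.51]
270 soc None
270 end [ 0.04  0.53  1.72 -0.    0.89 -1.48]
[[ 0.94  0.34  0.  ]
 [ 0.34 -0.94  0.  ]
 [ 0.   -0.   -1.  ]] [-0.15 -0.4  -0.45] [ 0.009  0.062 -0.001]
```

```bash
python3 - <<'E'
from h import *
R=Rd(np.radians(5)); P=np.array([.536,-.271,.07])
m.set_gripper(.5,effort=50)
m.move_ptp(P+[0,0,.08],R)
m.move_l(P,max_speed=.08)
print(m.current_force().round(1))
m.set_gripper(0,effort=50)
print("w",m.current_grip_width(),m.current_grip_force(),m.current_force().round(1),m.current_ft_torque().round(3))
m.move_l(P+[0,0,.03],max_speed=.05); print(m.current_force().round(1))
m.move_l(P+[0,0,.14],max_speed=.12); m.dwell(.2)
print("w",m.current_grip_width(),m.current_force().round(1),m.current_ft_torque().round(3),m.current_time())
p,d=m.grab_frame("side"); q,_=m.grab_frame("top")
uv=pix("side",P+[0,0,.12])[0].astype(int); a=p[max(uv[1]-60,0):uv[1]+60,uv[0]-70:uv[0]+70]
cv2.imwrite("pics/held.png",cv2.resize(a,None,fx=4,fy=4)[...,::-1])
E
```

```text
[0.4 1.2 0.3]
w 0.15635750031668758 48.83216321468353 [-0.1  1.   4.8] [ 0.238  0.22  -0.016]
[ 0.6 -0.  -2. ]
w 0.15702256584450713 [ 0.1  0.2 -2.4] [-0.032 -0.029 -0.005] 6.8167
```

View pics/held.png

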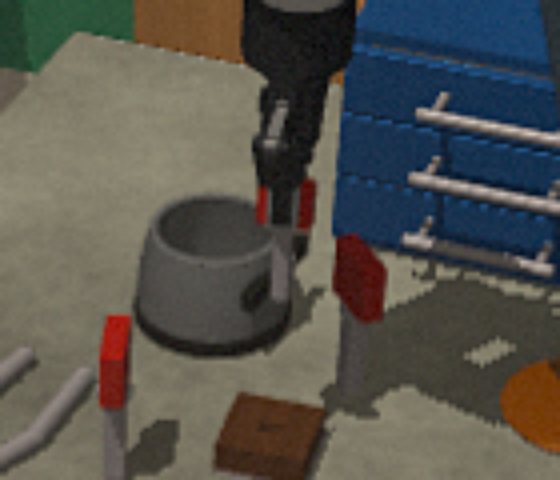

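```bash
cat > ins.py <<'E'
from h import *
S=np.array([.5593,.0695]); FO=.064; psi=np.radians(77)
m.move_ptp(np.r_[.5593,.0695,.21],Rd(psi))
m.move_l(np.r_[S,.070+FO+.008],max_speed=.1); m.dwell(.15)
f0=m.current_force(); np.save("f0.npy",np.r_[f0,m.current_ft_torque()]); print(f0.round(1),m.current_time())
z=.070+FO+.008
m.move_l(np.r_[S,.0655+FO],max_speed=.04); z=.0655+FO
while z>.050+FO:
    z-=.001; m.move_l(np.r_[S,z],max_speed=.02)
    f=m.current_force()-f0; print(round((z-FO)*1e3,1),f.round(1),(m.current_ft_torque()).round(3))
    if f[2]>5: break
print(m.current_time(),m.current_ee_pos())
E
python3 ins.py
```

```text
[ 0.   0.2 -2. ] 9.1917
64.5 [-0.2 -1.   0.2] [-0.004  0.008 -0.005]
63.5 [0.  0.5 1.2] [ 0.005  0.019 -0.02 ]
62.5 [-0.3  0.3  0.4] [-0.005 -0.019  0.062]
61.5 [-0.8  0.3 -0.2] [-0.004  0.017 -0.002]
60.5 [-0.6 -0.9  0.6] [ 0.054 -0.057  0.01 ]
59.5 [ 0.  -0.2  1.1] [-0.048 -0.02  -0.029]
58.5 [ 0.1 -0.5 -0. ] [-0.039 -0.059 -0.016]
57.5 [-0.7  0.2 -0.1] [ 0.009  0.02  -0.058]
56.5 [ 0.1 -0.2  1.7] [ 0.03  -0.018  0.012]
55.5 [ 0.5 -0.4 -0.7] [-0.019 -0.026 -0.002]
54.5 [ 0.1  0.2 -0.1] [0.009 0.045 0.015]
53.5 [ 0.5 -1.1 -0.9] [-0.006 -0.008  0.01 ]
52.5 [-0.3 -0.4 -0.3] [-0.     0.009 -0.015]
51.5 [0.6 0.1 0.4] [ 0.006 -0.03  -0.034]
50.5 [ 0.5 -0.2 -0. ] [0.002 0.034 0.01 ]
49.5 [ 0.6 -0.6  0.8] [-0.024 -0.005  0.018]
13.65 [0.55925291 0.06953107 0.11342117]
```

It went in cleanly, so I'll carry on to the bottom.

```bash
python3 - <<'E'
from h import *
S=np.array([.5593,.0695]); FO=.064; f0=np.load("f0.npy")
z=.0495+FO
while z>.039+FO:
    z-=.001 if z>.0435+FO else .0005; m.move_l(np.r_[S,z],max_speed=.02)
    f=m.current_force()-f0[:3]; print(round((z-FO)*1e3,1),f.round(1),(m.current_ft_torque()-f0[3:]).round(3))
    if f[2]>6: break
print(m.current_time(),m.current_ee_pos())
E
```

```text
48.5 [-0.1 -0.2  0.1] [-0.004  0.051  0.007]
47.5 [-0.4 -1.   0. ] [-0.047  0.019 -0.039]
46.5 [-0.4 -1.3 -0.1] [-0.044  0.064  0.031]
45.5 [-0.3 -0.7  0.1] [-0.067 -0.024  0.028]
44.5 [-0.1  0.4  0.7] [-0.045 -0.019  0.038]
43.5 [-0.6 -0.6 -0.1] [ 0.015 -0.032 -0.003]
43.0 [-0.5  0.3  0.2] [ 0.015 -0.014 -0.037]
42.5 [ 0.8 -0.1  0.3] [ 0.027 -0.022  0.031]
42.0 [-1.5 -0.4  6.7] [-0.029  0.413  0.041]
15.9 [0.559454   0.06952751 0.10640835]
```

```bash
cat > turn.py <<'E'
from h import *
f0=np.load("f0.npy"); P=np.array([.5593,.0695,.106]); psi0=np.radians(77); a=0; hit=False
def rd(n=5):
    v=[]
    for _ in range(n): m.dwell(.015); v.append(np.r_[m.current_force(),m.current_ft_torque()])
    return np.mean(v,0)-f0
while a<1.5:
    a+=.04 if a<.8 else .015
    m.move_l(P,Rd(psi0-a),max_speed=.05)
    w=rd(); print(round(a,3),w[:3].round(1),w[5].round(3))
    if abs(w[5])>.15 or w[2]>20:
        w=rd(12); print("conf",w[:3].round(1),w[5].round(3))
        if abs(w[5])>.15 or w[2]>20: break
R=m.current_tcp_rot(); print("psi",np.degrees(np.arctan2(R[1,0],R[0,0])),"t",m.current_time(),m.current_ee_pos())
E
python3 turn.py
```

```text
0.04 [-1.4  0.1  8.2] 0.01
0.08 [-0.9  0.   7.3] 0.023
0.12 [-1.3 -0.5  7.3] 0.037
0.16 [-1.2 -0.5  7.5] 0.044
0.2 [-1.3 -0.6  7.1] 0.04
0.24 [-1.2 -0.4  7.8] 0.065
0.28 [-1.2 -0.7  7.6] 0.041
0.32 [-1.5 -1.1  7.3] 0.047
0.36 [-1.4 -0.7  7.3] 0.057
0.4 [-1.2 -0.8  7.7] 0.06
0.44 [-1.7 -0.7  7.8] 0.037
0.48 [-1.3 -0.8  7.6] 0.026
0.52 [-1.6 -0.7  7.4] 0.06
0.56 [-1.4 -0.9  8.1] 0.036
0.6 [-1.6 -1.   7.5] 0.046
0.64 [-1.1 -0.4  7.9] 0.034
0.68 [-1.6 -0.8  7.5] 0.051
0.72 [-1.6 -0.8  7.3] 0.056
0.76 [-1.4 -0.8  7.1] 0.037
0.8 [-1.2 -0.6  7.7] 0.059
0.815 [-1.5 -0.8  7.8] 0.073
0.83 [-1.2 -0.4  7.7] 0.055
0.845 [-1.8 -0.9  7.4] 0.062
0.86 [-1.5 -0.6  7.6] 0.083
0.875 [-1.4 -0.7  7.5] 0.081
0.89 [-1.1 -0.8  7.4] 0.056
0.905 [-1.  -0.7  7.7] 0.069
0.92 [-1.7 -0.7  8. ] 0.063
0.935 [-1.4 -0.2  7.6] 0.076
0.95 [-1.5 -0.5  7.7] 0.054
0.965 [-1.5 -0.3  7.8] 0.058
0.98 [-1.3 -0.2  7.7] 0.091
0.995 [-1.6 -0.6  7.6] 0.079
1.01 [-1.6 -0.8  7.6] 0.078
1.025 [-1.6 -0.6  7.5] 0.081
1.04 [-1.3 -0.5  7.8] 0.066
1.055 [-1.6 -0.7  7.7] 0.066
1.07 [-1.6 -0.8  8. ] 0.09
1.085 [-1.5 -0.3  7.2] 0.05
1.1 [-1.1 -0.4  8.1] 0.074
1.115 [-1.6 -0.7  8.2] 0.05
1.13 [-1.7 -0.7  7.9] 0.086
1.145 [-1.3 -0.3  7.8] 0.055
1.16 [-1.3 -0.7  7.9] 0.061
1.175 [-1.6 -0.4  7.7] 0.058
1.19 [-1.4 -0.6  7.5] 0.064
1.205 [-1.3 -0.9  7.7] 0.078
1.22 [-1.7 -0.6  7.9] 0.096
1.235 [-1.4 -0.7  7.9] 0.061
1.25 [-1.6 -0.4  7.5] 0.067
1.265 [-1.9 -0.7  7.7] 0.142
1.28 [-1.3 -0.6  7.6] 0.207
conf [-1.8 -0.3  7.9] 0.204
psi 3.7319799768639066 t 33.4333 [0.55951814 0.06948953 0.10640074]
```

The moment climbs steeply to 0.20 N m, so the clamp is on its stop. I'll let go gently, back off and check.

```bash
python3 - <<'E'
from h import *
P=np.array([.5593,.0695,.106]); 
m.set_gripper(.45); m.dwell(.1); print(m.current_force().round(1),m.current_grip_width())
m.move_l(P+[0,0,.03],max_speed=.05); print(m.current_force().round(1))
m.move_l(P+[0,0,.16],max_speed=.12)
m.move_l(P+[-.1,-.2,.16],max_speed=.2); m.dwell(.3)
p,d=m.grab_frame("top"); C=cloud("top",d)
hsv=cv2.cvtColor(p,cv2.COLOR_RGB2HSV); red=((hsv[...,0]<6)|(hsv[...,0]>174))&(hsv[...,1]>150)&(hsv[...,2]>60)
w=np.zeros_like(red); w[170:230,215:275]=1
Q=C[red&w]; print(len(Q),np.percentile(Q[:,2],[10,50,90])); Q=Q[abs(Q[:,2]-.140)<.008]
print(cv2.minAreaRect((Q[:,:2]*1000).astype(np.float32)))
s,_=m.grab_frame("side")
a=cv2.resize(p[160:240,200:290],(450,400)); b=cv2.resize(s[190:310,200:310],(340,371))
o=np.zeros((400,800,3),np.uint8); o[:,:450]=a; o[:371,455:795]=b; cv2.imwrite("pics/done.png",o[...,::-1]); print(m.current_time(),m.current_force().round(1))
E
```

```text
[-0.2  0.  -0.3] 0.44982130280889093
[0.1 0.1 0.3]
88 [0.13568401 0.1395229  0.14306814]
((559.6929321289062, 69.5609130859375), (38.34402847290039, 12.715024948120117), 5.441507816314697)
37.55 [-0.1  0.3  0.9]
```

View pics/done.png

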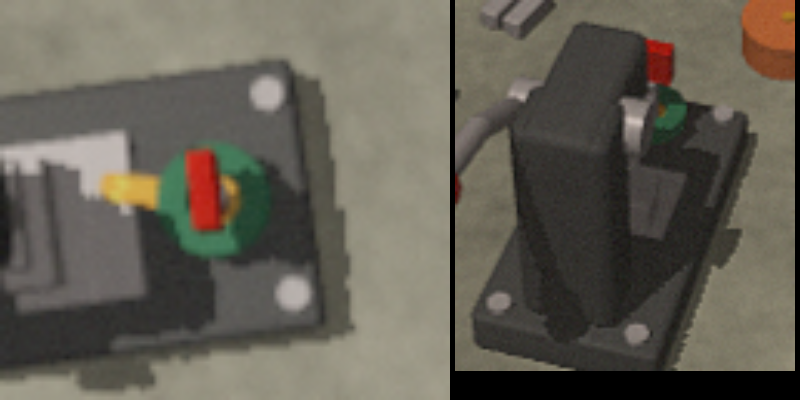

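The key stands upright at (205,190) in the collar. Its top is at 140 mm, which is fully home, and the cam lever has swung round to (130,190). Nothing else in these crops has moved.

```bash
python3 -c "
from bench import manip as m
print(m.sign_off())"
```

```text
the job is handed in; nothing more can be done
None
```

The die is locked: the small red key stands fully home in the socket, turned clockwise until the clamp came up solid on its stop at about 0.20 N m, and I let go and handed the job in at about 38 s.

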